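Pack the rock samples and hold the slide caddy up

ROBOT

A 6-joint arm with a two-finger parallel gripper is mounted at the origin on the work surface. World frame = base frame: x ahead of the robot, y to its left, z up, the work surface at z = 0. Lengths are in mm, angles in rad, forces in N, time in s.
With the tool pointing down it reaches from about 300 to 775 mm from the base axis. Payload 14.6 kg.
Tool frame: the origin (TCP) lies at the very end of the fingers, on their centre line; the grasp point (between the pads) lies 19 mm behind it; z points along the fingers, y is the line along which they close (so a half turn about z gives the same grasp; the last joint's range is limited). The gripper opens to 94 mm and grips with 3 to 60 N. Pads are 16 mm wide; open, the fingers measure 119 mm over their backs; the gripper's body (75 mm by 177 mm) begins 78 mm behind the grasp point.
Start: joints at [1.066, 0.3, 1.521, -0, 1.321, -0.067], TCP at [233.167, 498.119, 205.446] pointing down, gripper open.
Joint ranges: [-3.03, 3.03], [-0.79, 2.21], [0.23, 2.52], [-1.04, 4.18], [0, 3.07], [-2.55, 2.55]. Speed limits (rad/s): [2.22, 2.22, 2.57, 3.14, 3.14, 3.14].

INTERFACE

Orientations are given as [roll, pitch, yaw] about the fixed x, y, z axes, in that order (R = Rz(yaw) Ry(pitch) Rx(roll)).
In Python, from cell import manip, camera, get_calibration gives the robot as it stands. The module is installed in compiled form; this text tells all that it offers.
- The arm moves only by the tool jog_arm, never from a script. Its argument "plan" is one flat list of numbers, 6 for each row, row after row: the shift along the world's x, y, z in m, then the turn, a rotation vector about the world's x, y, z in degrees. A call has 1 to 20 rows; each row is the pose to reach, as a shift and turn from the pose commanded when the call began; what a row does not reach only later rows make up. A row lasts 1/10 s, in which the tool goes at most 50 mm and 8.59 degrees, less where a joint would pass 70% of its speed; a pose out of reach is approached as far as the arm can. A call with a gripper value outside its range is refused whole. "claw" is the finger opening in m, from 0 to 0.094, set as the call begins (left out, the last holds). The fingers move at their own pace and stop on an object; "force" is the grip in N (left out, the last holds). Time passes only in rows, so rows that repeat a pose let the fingers close. It gives the time, the measured TCP pose, the force, the opening and the grip force at its end, in the units of the state.
- manip.read_state(): the state, without advancing time (a new reading comes with each control period).
- camera(name): name is "scene" or "top"; returns (picture, depth): 420x560x3 uint8, red, green, blue; 420x560 float32, mm along the optical axis (not along the pixel's ray), 0 where there is no reading.
- get_calibration(name): a dict with "fx", "fy", "cx", "cy" (pixels), "origin" and "attitude" of the camera in the world. Camera axes: x right, y down, z forward; pixel columns grow to the right and rows downward; lengths in mm; the calibration is good to about 2 mm. A picture is of the moment at which its call begins. get_calibration takes no time and is no camera call.
- manip.sign_off(): hands the job in; it is judged then, once.
The state is a dict: "clock": time; "joints": joint angles; "qd": joint speeds; "effort": joint torques, N m; "eef_pos": TCP position; "eef_rot": TCP orientation; "wrist_force": force on the tool from outside, world axes, zero at the start; "moment": the same for the moment, N m; "finger_gap": finger opening in mm; "finger_force": force on a finger pad.
Only numpy, scipy, OpenCV 4.12 (cv2) and the standard library are available. Lean on these libraries where they do the work, as an engineer would, in place of code of your own. Each camera call takes 0.05 s, during which the arm holds its last target. There are 200 camera calls.

TASK

The five pebbles in the blue cup belong with the rock slides in the carry caddy: pick up the cup, tip all the pebbles into the caddy's empty bay, and stand the empty cup upright back on the bench. Then lift the caddy by its red handle about 15 cm clear of its wooden stand, keeping it level so that nothing falls out, and finish while still holding it there in the air, steady and level, ready for a student to look at. Leave the bottle, the slide box, the dish and the brush where they are.

Things in the scene. Friction and masses are not known exactly. Their poses are not given: they have to be found in the camera images.
- cup: open round blue plastic cup on the bench, with the pebbles in it: 56 mm high, outer diameter 58 mm at the foot, 68 mm at the rim, wall 3 mm, floor 5 mm, about 80 g empty. Origin at the centre of its underside, z up its axis to the mouth. Pebbles roll out from about 80 degrees of tip; some need 100 to 115 and a shake. It stands nearer or farther, swapped with the bottle
- caddy: open grey carry caddy with a red handle, about 0.35 kg, standing loose on the wooden stand. Outside 180 (x) x 120 (y) x 45 (z) mm, walls and floor 4 mm; origin at the centre of its underside. A wall across the middle (plane x = 0), as high as the sides, parts it in two bays: on +x the empty bay, on -x a bay filled with black foam and upright glass slides (fixed, up to 43 mm high). Over the middle wall a straight red handle bar runs along y, its top 95 mm above the underside
- caddy_bay (a point): centre of the floor of the caddy's empty bay (inside 84 x 112 mm, walls rising 41 mm above this point), 44 mm along the caddy's +x from its middle; axes as the caddy's
- caddy_grip (a point): centre of the red handle bar: 14 mm thick (caddy x), 84 mm long (y), 18 mm high (z), flat sides, centre 86 mm above the caddy's underside; two posts 8 mm wide carry it 36 mm either side of its middle, and between them there is free space 32 mm high under the bar, down to the middle wall. The caddy nearly balances about it. Axes as the caddy's
- stand: fixed light wooden board on the bench, 160 x 220 x 20 mm, on which the caddy stands; origin at the centre of its underside
- pebble0: red-brown rounded pebble, 19.4 x 18 x 18 mm, 10 g, starts in the cup; origin at its centre
- pebble1: cream rounded pebble, 19.4 x 18 x 18 mm, 10 g, starts in the cup; origin at its centre
- pebble2: dark green rounded pebble, 19.4 x 18 x 18 mm, 10 g, starts in the cup; origin at its centre
- pebble3: ochre rounded pebble, 19.4 x 18 x 18 mm, 10 g, starts in the cup; origin at its centre
- pebble4: grey rounded pebble, 19.4 x 18 x 18 mm, 10 g, starts in the cup; origin at its centre
- bottle: small amber dropper bottle with a black cap, 36 mm in diameter, 75 mm tall, standing near the cup; origin at the centre of its underside. A bystander
- slidebox: black open slide box 85 x 110 x 30 mm (its x, y, z) with its clear lid (90 mm high) standing up on its +y side; origin at the centre of the tray's underside. A bystander
- dish: shallow white dish, 90 mm in diameter, 14 mm high, on the robot's right of the stand; origin at the centre of its underside. A bystander
- brush: small brush, about 170 mm long, lying on the bench to the robot's left; lies along its x. A bystander
Mind the look-alikes: they are no part of the job. Several things look just like the cup: the one meant starts farthest to the robot's left.

How it is judged (in metres and radians):
On the way, in this order (a step that is already met when the one before it is completed fails the run):
1. the cup, held in the gripper, is tipped above the caddy (angle between cup's own z axis and vertical above 0.8 rad and contact force between cup and the fingers above 0.5 N and height (world z) of cup above 0.06 m and horizontal distance between cup and caddy_bay below 0.2 m), for 0.1 s.
2. all five pebbles lie in the caddy's empty bay while the caddy stands on its stand (x of pebble0 in the frame of caddy_bay between -0.044 and 0.044 m and y of pebble0 in the frame of caddy_bay between -0.058 and 0.058 m and z of pebble0 in the frame of caddy_bay between -0.002 and 0.042 m and x of pebble1 in the frame of caddy_bay between -0.044 and 0.044 m and y of pebble1 in the frame of caddy_bay between -0.058 and 0.058 m and z of pebble1 in the frame of caddy_bay between -0.002 and 0.042 m and x of pebble2 in the frame of caddy_bay between -0.044 and 0.044 m and y of pebble2 in the frame of caddy_bay between -0.058 and 0.058 m and z of pebble2 in the frame of caddy_bay between -0.002 and 0.042 m and x of pebble3 in the frame of caddy_bay between -0.044 and 0.044 m and y of pebble3 in the frame of caddy_bay between -0.058 and 0.058 m and z of pebble3 in the frame of caddy_bay between -0.002 and 0.042 m and x of pebble4 in the frame of caddy_bay between -0.044 and 0.044 m and y of pebble4 in the frame of caddy_bay between -0.058 and 0.058 m and z of pebble4 in the frame of caddy_bay between -0.002 and 0.042 m and height (world z) of caddy below 0.03 m), for 0.2 s.
3. the empty cup stands upright on the bench, let go, with the pebbles in the bay (all of step 2 and angle between cup's own z axis and vertical below 0.1 rad and height (world z) of cup between -0.005 and 0.006 m and contact force between cup and the arm below 0.05 N and contact force between cup and the fingers below 0.05 N and linear speed of cup below 0.03 m/s), for 0.2 s.
At the end, for the whole second after the job is handed in: Caddy held by the gripper alone, underside over 100 mm above the bench, tilt under 0.12 rad, slower than 0.03 m/s and 0.15 rad/s, clear of stand and cup; all five pebbles in its empty bay, below the wall tops; empty cup upright on the bench (0.1 rad), at rest and untouched (height (world z) of caddy above 0.1 m and angle between caddy's own z axis and vertical below 0.12 rad and linear speed of each of caddy, cup below 0.03 m/s and angular speed of caddy below 0.15 rad/s and contact force between caddy and the fingers above 2 N and contact force between caddy and stand below 0.05 N and contact force between caddy and cup below 0.05 N and x of pebble0 in the frame of caddy_bay between -0.044 and 0.044 m and y of pebble0 in the frame of caddy_bay between -0.058 and 0.058 m and z of pebble0 in the frame of caddy_bay between -0.002 and 0.042 m and x of pebble1 in the frame of caddy_bay between -0.044 and 0.044 m and y of pebble1 in the frame of caddy_bay between -0.058 and 0.058 m and z of pebble1 in the frame of caddy_bay between -0.002 and 0.042 m and x of pebble2 in the frame of caddy_bay between -0.044 and 0.044 m and y of pebble2 in the frame of caddy_bay between -0.058 and 0.058 m and z of pebble2 in the frame of caddy_bay between -0.002 and 0.042 m and x of pebble3 in the frame of caddy_bay between -0.044 and 0.044 m and y of pebble3 in the frame of caddy_bay between -0.058 and 0.058 m and z of pebble3 in the frame of caddy_bay between -0.002 and 0.042 m and x of pebble4 in the frame of caddy_bay between -0.044 and 0.044 m and y of pebble4 in the frame of caddy_bay between -0.058 and 0.058 m and z of pebble4 in the frame of caddy_bay between -0.002 and 0.042 m and angle between cup's own z axis and vertical below 0.1 rad and height (world z) of cup between -0.005 and 0.006 m and contact force between cup and the arm below 0.05 N and contact force between cup and the fingers below 0.05 N); the arm keeps its last pose, push and grip.
It fails at once if the bottle is pushed more than 30 mm or tipped (distance of bottle from where it was at the start of the episode above 0.03 m or angle between bottle's own z axis and vertical above 0.4 rad).
It fails at once if the slidebox is pushed more than 30 mm or tipped (distance of slidebox from where it was at the start of the episode above 0.03 m or angle between slidebox's own z axis and vertical above 0.4 rad).
It fails at once if the dish is pushed more than 30 mm or tipped (distance of dish from where it was at the start of the episode above 0.03 m or angle between dish's own z axis and vertical above 0.4 rad).
It fails at once if the brush is pushed more than 30 mm or tipped (distance of brush from where it was at the start of the episode above 0.03 m).
It fails at once if the caddy is tilted more than 0.4 rad (angle between caddy's own z axis and vertical above 0.4 rad).
It also fails if it takes over 70 s, if anything falls off the work surface, if the arm or the gripper's body presses on something with over 40 N, if the wrist force passes 120 N, or if a joint passes its speed limit or range.

## Working session

There is one attempt and no reset: what is moved stays moved. The work goes in short steps, Python scripts to look and compute and a tool call to move; the robot and the scene stay as the last step left them, time stands still between calls to the robot, and variables do not carry over. Pictures are saved under pics/ and viewed, at most 10 in all, crops included, and the job is handed in when it is done.

Besides the shell and the picture viewer there is one more tool, called after "Call:" as name(argument=value, ...), one argument or row to a line, values as JSON. jog_arm: Moves the arm, as the interface text tells. Its arguments: {"type":"object","properties":{"plan":{"type":"array"},"claw":{"type":"number"},"force":{"type":"number"}},"required":["plan"]}

```bash
mkdir -p pics
cat > h.py <<'E'
import numpy as np, cv2
from cell import manip, camera, get_calibration
from scipy.spatial.transform import Rotation as R
def cal(n):
    c=get_calibration(n); return c
def snap(n,f):
    im,d=camera(n); cv2.imwrite(f'pics/{f}.png',im[:,:,::-1]); np.savez(f'{f}.npz',im=im,d=d); return im,d
def att(c):
    a=np.array(c['attitude'],float)
    return a if a.shape==(3,3) else R.from_euler('xyz',a).as_matrix()
def cloud(n,d):
    c=cal(n); v,u=np.mgrid[:420,:560]
    p=np.stack([(u-c['cx'])/c['fx']*d,(v-c['cy'])/c['fy']*d,d],-1)
    return p@att(c).T+np.array(c['origin'])
E
python3 - <<'E'
from h import *
for n in('scene','top'):
    print(cal(n)); im,d=snap(n,n+'0'); P=cloud(n,d); print(np.nanpercentile(P[d>0].reshape(-1,3),[1,25,50,75,99],axis=0).round())
print(manip.read_state())
E
```

```text
{'fx': 523.2121360364822, 'fy': 523.2121360364822, 'cx': 277.99773821443625, 'cy': 212.17131720968487, 'origin': array([1185.85098394,  644.53530261,  944.25592217]), 'attitude': array([-2.33017204,  0.00417794,  2.3971528 ])}
[[-1.039e+03 -2.234e+03 -7.570e+02]
 [ 1.390e+02 -6.290e+02 -4.000e+00]
 [ 5.050e+02 -9.300e+01 -1.000e+00]
 [ 7.990e+02  2.020e+02  2.000e+00]
 [ 1.207e+03  5.960e+02  3.860e+02]]
{'fx': 542.5734189888694, 'fy': 542.5734189888694, 'cx': 279.42362209972157, 'cy': 211.86276774341863, 'origin': array([ 419.07732403,   -4.17945113, 1685.99311535]), 'attitude': array([-3.03772411,  0.00322749, -1.56660682])}
[[ -14. -939. -528.]
 [ 281. -442.   -7.]
 [ 602.    2.   -2.]
 [ 940.  416.    2.]
 [1261.  903.  580.]]
{'clock': 0.1, 'joints': array([ 1.06641892e+00,  3.00436384e-01,  1.52145502e+00,  1.41896035e-05,
        1.32073206e+00, -6.65733681e-02]), 'qd': array([ 0.00164378, -0.00179552,  0.00013854,  0.00052645,  0.00036115,
       -0.00034798]), 'effort': array([ 1.68034916e-03, -5.32648158e+01, -3.53279579e+01,  7.08686910e-02,
        2.36207078e-02, -2.61178923e-05]), 'eef_pos': array([233.05382857, 497.94191961, 204.95870828]), 'eef_rot': array([-3.14056504e+00, -8.22880940e-05,  2.70378505e+00]), 'wrist_force': array([ 0.99626604, -0.46351458, -0.11174822]), 'moment': array([-0.04607039,  0.03905039, -0.02802906]), 'finger_force': 0.0, 'finger_gap': 94.14034822430662}
```

View pics/scene0.png

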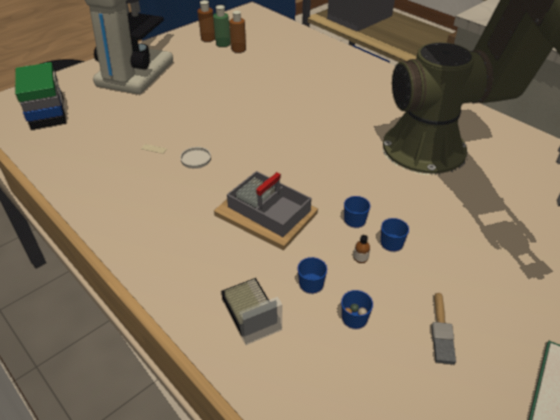

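View pics/top0.png

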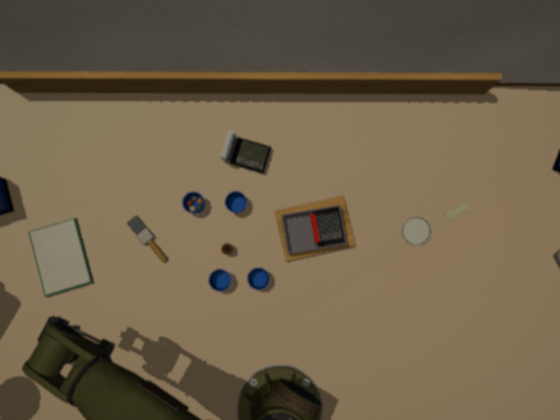

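The cup with pebbles is at top (194,203) / scene (356,310). The caddy handle is at top (316,228), with the empty bay to its left (world +y) and foam to its right. The bottle is at top (228,249).

Run:
```python
from h import *
for n in('top','scene'):
    z=np.load(n+'0.npz'); im,d=z['im'],z['d']; P=cloud(n,d); hsv=cv2.cvtColor(im,cv2.COLOR_RGB2HSV)
    ok=(d>0)
    b=ok&(hsv[...,0]>105)&(hsv[...,0]<130)&(hsv[...,1]>150)&(hsv[...,2]>30)
    k,l,s,c=cv2.connectedComponentsWithStats(b.astype('uint8'))
    for i in range(1,k):
        if s[i,4]<100: continue
        p=P[l==i]; q=p[(p[:,2]>50)&(p[:,2]<64)]
        if len(q)>8: 
            (cx,cy),r=cv2.minEnclosingCircle(q[:,:2].astype('float32')); print(n,c[i].round(),s[i,4],'rim',cx,cy,r,'zmax',np.percentile(p[:,2],95),len(q))
    r=ok&((hsv[...,0]<8)|(hsv[...,0]>172))&(hsv[...,1]>180)&(hsv[...,2]>70)
    k,l,s,c=cv2.connectedComponentsWithStats(r.astype('uint8'))
    for i in range(1,k):
        if s[i,4]<40: continue
        p=P[l==i]; q=p[(p[:,2]>100)&(p[:,2]<125)]; print(n,'red',c[i],s[i,4],len(q),p.mean(0))
        if len(q)>10: print(cv2.minAreaRect(q[:,:2].astype('float32')),np.percentile(q[:,2],[5,50,95]))
    # region near caddy & stand & bench
    if n=='top':
        cp=P[190:270,265:365].reshape(-1,3)
        for lo,hi in((55,75),(13,75)):
            q=cp[(cp[:,2]>lo)&(cp[:,2]<hi)]; print(lo,len(q),cv2.minAreaRect(q[:,:2].astype('float32')))
        for (u,v) in((228,249),(147,240),(138,225),(250,155),(416,231),(230,147)): print(u,v,P[v,u].round(0))
    print('bench',np.median(P[ok&(abs(P[...,2])<15)][:,2]))
```

```text
top red [314.72  227.664] 125 121 [ 537.47744978 -101.30951542  110.52311703]
((538.5794677734375, -101.14981079101562), (83.28425598144531, 13.16555404663086), 10.31110954284668) [107.10220462 111.84104629 117.95961531]
55 437 ((539.150634765625, -101.50215148925781), (120.57044219970703, 180.9904327392578), 9.562531471252441)
13 3366 ((520.7296142578125, -113.7515869140625), (211.104248046875, 222.78701782226562), 12.913922309875488)
228 249 [476. 154.  70.]
147 240 [505. 410.  14.]
138 225 [551. 439.  14.]
250 155 [771.  94.  21.]
416 231 [ 536. -422.    2.]
230 147 [782. 151.  83.]
bench -2.107646062538379
scene [ 44. 113.] 327 rim 778.6419067382812 -884.8491821289062 53.01494216918945 zmax 65.27151725463115 153
scene [356. 211.] 572 rim 391.6524963378906 67.61158752441406 34.341773986816406 zmax 53.1740114980835 68
scene [393. 234.] 635 rim 387.34619140625 181.26564025878906 34.45005416870117 zmax 53.446564746091596 69
scene [312. 274.] 732 rim 622.7947387695312 137.56500244140625 33.76338577270508 zmax 53.9348413600343 91
scene [356. 308.] 657 rim 620.225830078125 265.65338134765625 34.232112884521484 zmax 53.24321345664268 89
scene red [267.65088757 183.34911243] 169 168 [542.41639402 -96.31651658 111.07064218]
((540.4994506835938, -98.27598571777344), (82.6146469116211, 15.120753288269043), 9.218069076538086) [103.54391083 112.32591449 115.68999205]
bench -1.1967598280949687
```

```bash
cat >> h.py <<'E'
def rv(a,b=None): # a: target Rotation, b: current
    b=b or R.from_euler('xyz',manip.read_state()['eef_rot'])
    return (a*b.inv()).as_rotvec(degrees=True).round(2)
def tool(tilt,yaw=90): # tilt deg about x (neg: points -y)
    return R.from_euler('x',tilt,degrees=True)*R.from_euler('xyz',[180,0,yaw],degrees=True)
def st():
    s=manip.read_state(); print(s['clock'],s['joints'].round(3),s['eef_pos'].round(1),s['eef_rot'].round(3),s['wrist_force'].round(1),s['finger_gap'],s['finger_force'])
E
python3 -c "
from h import *
print(rv(tool(-40)),rv(tool(40)))"
```

```text
[-35.53 -22.67 -62.12] [ 35.59  22.57 -62.16]
```

Call:
jog_arm(
  plan=[0.3, -0.1, 0.08, -35.5, -22.7, -62.1, 0.3, -0.1, 0.08, -35.5, -22.7, -62.1, 0.3, -0.1, 0.08, -35.5, -22.7, -62.1, 0.387, -0.118, 0.06, -35.5, -22.7, -62.1, 0.387, -0.118, 0.06, -35.5, -22.7, -62.1, 0.387, -0.118, 0.06, -35.5, -22.7, -62.1, 0.387, -0.118, 0.06, -35.5, -22.7, -62.1, 0.387, -0.118, 0.06, -35.5, -22.7, -62.1, 0.387, -0.118, 0.06, -35.5, -22.7, -62.1, 0.387, -0.118, 0.06, -35.5, -22.7, -62.1, 0.387, -0.118, 0.06, -35.5, -22.7, -62.1, 0.387, -0.118, 0.06, -35.5, -22.7, -62.1],
  claw=0.094,
  force=20,
)

```text
clock: 1.3
eef_pos: [616.7, 377.4, 263.8]
eef_rot: [3.137, 0.695, 1.573]
wrist_force: [0.5, 0.2, 0.5]
finger_gap: 94.1
finger_force: 0.0
```

```bash
python3 -c "
from h import *
st()"
```

```text
1.3 [ 0.686  1.108  0.235 -0.649  2.17   0.409] [616.7 377.4 263.8] [3.137 0.695 1.573] [0.5 0.2 0.5] 94.07233353482013 0.0
```

Call:
jog_arm(
  plan=[0, -0.02, -0.05, 0, 0, 0, 0, -0.04, -0.1, 0, 0, 0, 0, -0.062, -0.15, 0, 0, 0, 0, -0.062, -0.167, 0, 0, 0, 0, -0.062, -0.167, 0, 0, 0, 0, -0.062, -0.167, 0, 0, 0],
)

```text
clock: 1.9
eef_pos: [617.2, 316.4, 100.5]
eef_rot: [3.132, 0.694, 1.569]
wrist_force: [0.3, 0.2, 0.2]
finger_gap: 94.0
finger_force: 0.0
```

```bash
python3 -c "
from h import *
st(); snap('scene','s1')"
```

```text
1.9 [ 0.626  1.005  0.791 -0.561  1.758  0.635] [617.2 316.4 100.5] [3.132 0.694 1.569] [0.3 0.2 0.2] 94.03576324660503 0.0
```

View pics/s1.png

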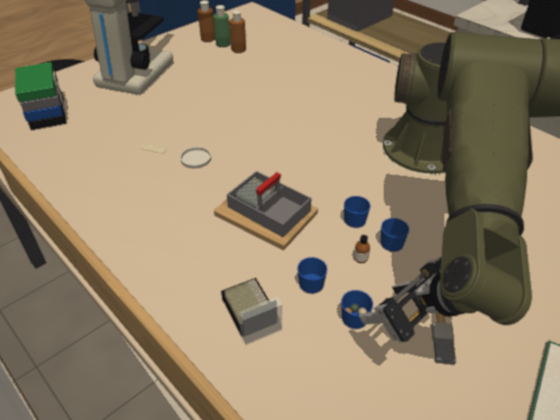

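Call:
jog_arm(
  plan=[0.003, -0.02, -0.024, 0, 0, 0, 0.003, -0.041, -0.05, 0, 0, 0, 0.003, -0.062, -0.075, 0, 0, 0, 0.003, -0.062, -0.075, 0, 0, 0, 0.003, -0.062, -0.075, 0, 0, 0],
)

```text
clock: 2.45
eef_pos: [620.8, 254.4, 24.9]
eef_rot: [3.132, 0.695, 1.568]
wrist_force: [-0.1, 0.4, 0.8]
finger_gap: 94.1
finger_force: 0.0
```

```bash
python3 -c "
from h import *
st(); im,d=snap('scene','s2'); cv2.imwrite('pics/s2c.png',cv2.resize(im[240:360,290:450,::-1],None,fx=4,fy=4,interpolation=cv2.INTER_CUBIC))"
```

```text
2.45 [ 0.556  1.003  0.98  -0.58   1.567  0.681] [620.8 254.4  24.9] [3.132 0.695 1.568] [-0.1  0.4  0.8] 94.09715833550173 0.0
```

View pics/s2c.png

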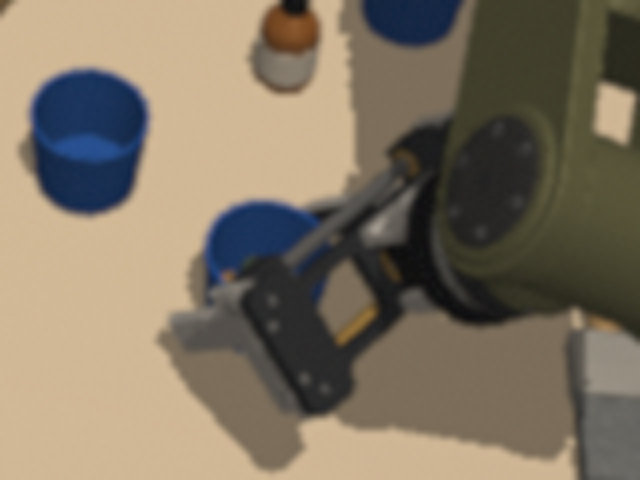

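The fingers straddle the cup (crop about 265,255), so I'll close and lift.

Call:
jog_arm(
  plan=[0, 0, 0, 0, 0, 0, 0, 0, 0, 0, 0, 0, 0, 0, 0, 0, 0, 0, 0, 0, 0, 0, 0, 0, 0, 0, 0, 0, 0, 0, 0, 0, 0, 0, 0, 0, 0, 0, 0.02, 0, 0, 0, 0, 0, 0.04, 0, 0, 0, 0, 0, 0.06, 0, 0, 0, 0, 0, 0.06, 0, 0, 0],
  claw=0.05,
  force=20,
)

```text
clock: 3.5
eef_pos: [620.8, 253.5, 86.6]
eef_rot: [3.13, 0.694, 1.566]
wrist_force: [0.7, -0.0, -1.4]
finger_gap: 66.2
finger_force: 19.9
```

```bash
python3 -c "
from h import *
st(); print(rv(tool(0)),rv(tool(-20)),rv(tool(70)))
im,d=snap('scene','s3'); cv2.imwrite('pics/s3c.png',cv2.resize(im[210:360,270:470,::-1],None,fx=4,fy=4,interpolation=cv2.INTER_CUBIC))"
```

```text
3.5 [ 0.555  0.927  0.968 -0.581  1.638  0.633] [620.8 253.5  86.6] [3.13  0.694 1.566] [ 0.7 -0.  -1.4] 66.19846235612111 19.877979747543577
[3.975e+01 5.500e-01 2.000e-02] [19.75  0.54 -0.07] [109.75   0.5    0.38]
```

View pics/s3c.png

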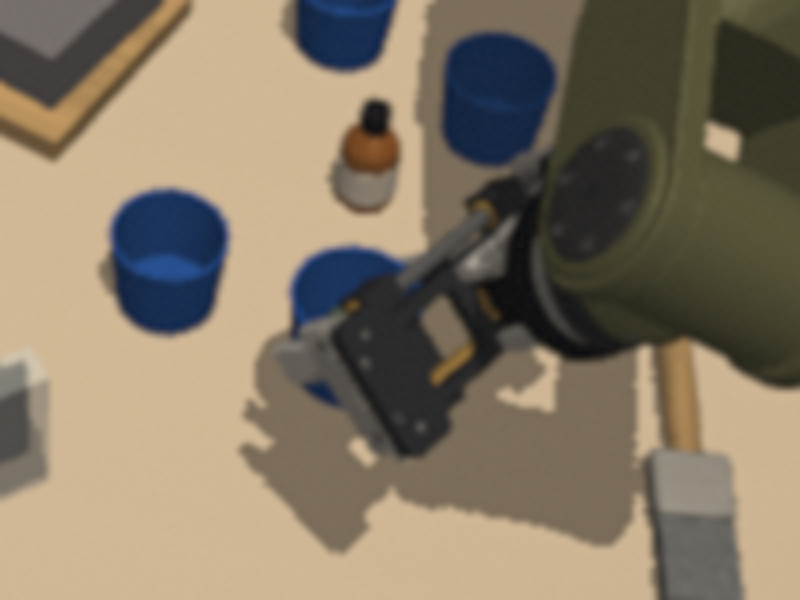

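Call:
jog_arm(
  plan=[-0.01, -0.02, 0.03, 0, 0, 0, -0.02, -0.05, 0.055, 0, 0, 0, -0.031, -0.083, 0.069, 0, 0, 0, -0.042, -0.118, 0.069, 0, 0, 0, -0.053, -0.153, 0.069, 0, 0, 0, -0.064, -0.188, 0.069, 0, 0, 0, -0.074, -0.223, 0.069, 0, 0, 0, -0.082, -0.255, 0.069, 0, 0, 0, -0.087, -0.275, 0.069, 0, 0, 0, -0.088, -0.284, 0.069, 0, 0, 0, -0.088, -0.284, 0.069, 0, 0, 0],
)

```text
clock: 4.65
eef_pos: [531.3, -31.8, 150.7]
eef_rot: [3.138, 0.697, 1.57]
wrist_force: [0.1, 0.1, -0.8]
finger_gap: 66.3
finger_force: 19.9
```

```bash
cat >> h.py <<'E'
def plan(seq,tcp0=None):
    s=manip.read_state(); b=R.from_euler('xyz',s['eef_rot']); p=s['eef_pos'] if tcp0 is None else tcp0
    for tilt,G in seq:
        r=tool(tilt); q=np.array(G)+19*r.as_matrix()[:,2]; print(tilt,((q-p)/1000).round(3),rv(r,b))
E
python3 - <<'E'
from h import *
st()
plan([(-20,(533,-18,165)),(0,(533,-18,160)),(10,(533,-18,155)),(20,(533,-18,150)),(30,(533,-18,145)),(40,(533,-18,145)),(50,(533,-20,145)),(60,(533,-24,145)),(70,(533,-30,145)),(75,(533,-33,147))])
E
```

```text
4.65 [ 0.195  0.423  1.646 -0.711  1.308  0.47 ] [531.3 -31.8 150.7] [3.138 0.697 1.57 ] [ 0.1  0.1 -0.8] 66.26802181475593 19.87920107509126
-20 [ 0.002  0.007 -0.004] [19.93  0.18 -0.07]
0 [ 0.002  0.014 -0.01 ] [39.93  0.19 -0.04]
10 [ 0.002  0.017 -0.014] [ 4.993e+01  2.000e-01 -2.000e-02]
20 [ 0.002  0.02  -0.019] [59.93  0.2  -0.  ]
30 [ 0.002  0.023 -0.022] [6.993e+01 2.100e-01 2.000e-02]
40 [ 0.002  0.026 -0.02 ] [7.993e+01 2.100e-01 3.000e-02]
50 [ 0.002  0.026 -0.018] [8.993e+01 2.100e-01 5.000e-02]
60 [ 0.002  0.024 -0.015] [9.993e+01 2.100e-01 7.000e-02]
70 [ 0.002  0.02  -0.012] [1.0993e+02 2.1000e-01 9.0000e-02]
75 [ 0.002  0.017 -0.009] [1.1493e+02 2.1000e-01 1.0000e-01]
```

Call:
jog_arm(
  plan=[0.002, 0.002, -0.001, 5, 0.1, 0, 0.002, 0.004, -0.002, 12, 0.2, 0, 0.002, 0.007, -0.004, 20, 0.2, 0, 0.002, 0.01, -0.006, 28, 0.2, 0, 0.002, 0.013, -0.009, 36, 0.2, 0, 0.002, 0.015, -0.012, 44, 0.2, 0, 0.002, 0.018, -0.015, 52, 0.2, 0, 0.002, 0.02, -0.019, 60, 0.2, 0, 0.002, 0.022, -0.021, 65, 0.2, 0, 0.002, 0.023, -0.022, 70, 0.2, 0, 0.002, 0.024, -0.022, 73, 0.2, 0, 0.002, 0.025, -0.021, 76, 0.2, 0, 0.002, 0.026, -0.02, 80, 0.2, 0, 0.002, 0.026, -0.019, 83, 0.2, 0, 0.002, 0.026, -0.019, 86, 0.2, 0, 0.002, 0.026, -0.018, 90, 0.2, 0.1, 0.002, 0.026, -0.018, 90, 0.2, 0.1, 0.002, 0.026, -0.018, 90, 0.2, 0.1, 0.002, 0.026, -0.018, 90, 0.2, 0.1],
)

```text
clock: 6.55
eef_pos: [533.7, -4.7, 133.1]
eef_rot: [3.138, -0.872, 1.574]
wrist_force: [-0.2, 0.8, -0.7]
finger_gap: 66.3
finger_force: 19.8
```

Run:
```python
from h import *
st()
plan([(50,(533,-20,145)),(60,(533,-24,145)),(70,(533,-30,145)),(75,(533,-33,147))])
im,d=snap('scene','s4'); a=cv2.resize(im[130:280,190:390,::-1],None,fx=3,fy=3,interpolation=cv2.INTER_CUBIC)
cv2.imwrite('pics/s4c.png',a)
```

```text
6.55 [-0.442  0.543  1.601  0.767  1.496 -0.708] [533.7  -4.7 133.1] [ 3.138 -0.872  1.574] [-0.2  0.8 -0.7] 66.28884939818482 19.751398442822392
50 [-0.001 -0.001 -0.   ] [ 0.03  0.12 -0.06]
60 [-0.001 -0.003  0.002] [10.03  0.13 -0.05]
70 [-0.001 -0.007  0.005] [20.03  0.13 -0.04]
75 [-0.001 -0.01   0.009] [25.03  0.14 -0.04]
```

View pics/s4c.png

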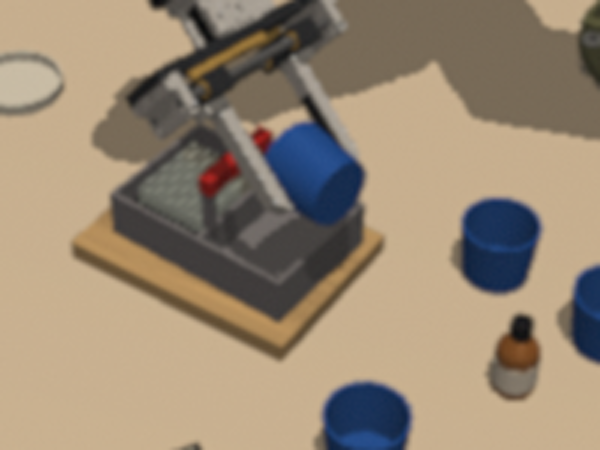

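At 90° the mouth faces the bay, and the gripper is over the handle and clear of it (crop 230,170). Next I'll tip further.

Call:
jog_arm(
  plan=[0, -0.001, 0.001, 3, 0, 0, 0, -0.002, 0.002, 6, 0, 0, 0, -0.003, 0.002, 10, 0, 0, 0, -0.003, 0.002, 10, 0, 0, 0, -0.004, 0.003, 13, 0, 0, 0, -0.006, 0.004, 17, 0, 0, 0, -0.007, 0.005, 20, 0, 0, 0, -0.007, 0.005, 20, 0, 0, 0, -0.007, 0.005, 20, 0, 0, 0, -0.01, 0.009, 25, 0, 0, 0, -0.01, 0.009, 25, 0, 0, 0, -0.007, 0.007, 21, 0, 0, 0, -0.01, 0.009, 25, 0, 0, 0, -0.007, 0.007, 21, 0, 0, 0, -0.01, 0.009, 25, 0, 0, 0, -0.007, 0.007, 21, 0, 0, 0, -0.01, 0.009, 25, 0, 0, 0, -0.01, 0.009, 25, 0, 0],
)

```text
clock: 8.4
eef_pos: [533.4, -15.1, 141.7]
eef_rot: [3.137, -1.308, 1.574]
wrist_force: [-1.0, 0.3, -0.2]
finger_gap: 66.1
finger_force: 19.7
```

Run:
```python
from h import *
st()
im,d=snap('scene','s5'); a=cv2.resize(im[150:260,200:350,::-1],None,fx=4,fy=4,interpolation=cv2.INTER_CUBIC)
im,d=snap('top','t5'); b=cv2.resize(im[170:280,240:380,::-1],None,fx=4,fy=4,interpolation=cv2.INTER_CUBIC)
cv2.imwrite('pics/s5c.png',cv2.resize(np.hstack([a,b]),(800,304)))
```

```text
8.4 [-0.539  0.741  1.539  1.011  1.779 -0.843] [533.4 -15.1 141.7] [ 3.137 -1.308  1.574] [-1.   0.3 -0.2] 66.07867155161999 19.74340875269263
```

View pics/s5c.png

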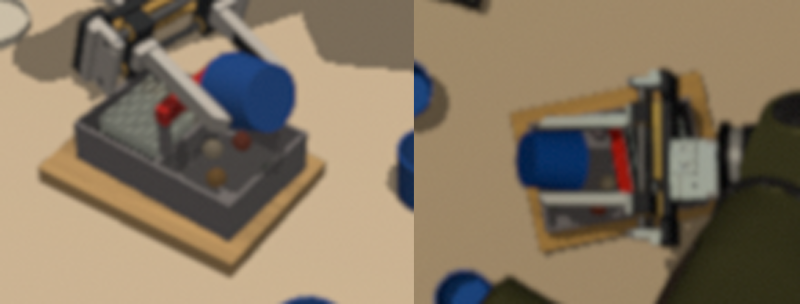

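Call:
jog_arm(
  plan=[0, 0.002, 0.008, 5, 0, 0, 0, -0.008, 0.008, 5, 0, 0, 0, 0.006, 0.008, 5, 0, 0, 0, -0.008, 0.008, 5, 0, 0, 0, 0.006, 0.008, 5, 0, 0, 0, -0.008, 0.008, 5, 0, 0, 0, 0, 0.008, 5, 0, 0, 0, 0, 0.008, 5, 0, 0, 0, 0, 0.008, -3, 0, 0, 0, 0, 0.008, 5, 0, 0, 0, 0, 0.008, -3, 0, 0, 0, 0, 0.008, 5, 0, 0, 0, 0, 0.008, 5, 0, 0],
)

```text
clock: 9.8
eef_pos: [532.8, -15.0, 148.3]
eef_rot: [-3.13, -1.401, 1.558]
wrist_force: [0.2, -0.4, -1.2]
finger_gap: 66.0
finger_force: 19.7
```

Run:
```python
from h import *
st()
plan([(60,(533,-20,175)),(40,(533,0,200)),(0,(533,60,200)),(-40,(560,150,180)),(-40,(560,150,180))])
```

```text
9.8 [-0.547  0.775  1.531  1.063  1.841 -0.851] [532.8 -15.  148.3] [-3.13  -1.401  1.558] [ 0.2 -0.4 -1.2] 65.96269847875664 19.735504855489125
60 [0.    0.011 0.017] [-20.29  -0.1    0.08]
40 [0.    0.027 0.037] [-40.29  -0.09   0.1 ]
0 [0.    0.075 0.033] [-8.029e+01 -5.000e-02  1.300e-01]
-40 [0.027 0.153 0.017] [-120.29   -0.      0.16]
-40 [0.027 0.153 0.017] [-120.29   -0.      0.16]
```

Call:
jog_arm(
  plan=[0, 0.003, 0.006, -5, 0, 0, 0, 0.006, 0.012, -12, 0, 0, 0, 0.011, 0.018, -20, 0, 0, 0, 0.016, 0.027, -28, 0, 0, 0, 0.023, 0.036, -36, 0, 0, 0, 0.033, 0.038, -44, 0, 0.1, 0, 0.043, 0.038, -52, 0, 0.1, 0, 0.053, 0.038, -60, 0, 0.1, 0, 0.063, 0.036, -68, 0, 0.1, 0, 0.075, 0.034, -76, 0, 0.1, 0.005, 0.09, 0.03, -84, 0, 0.1, 0.01, 0.105, 0.028, -92, 0, 0.1, 0.015, 0.12, 0.025, -100, 0, 0.1, 0.02, 0.14, 0.02, -108, 0, 0.2, 0.027, 0.17, 0.017, -116, 0, 0.2, 0.035, 0.2, 0.017, -120.3, 0, 0.2, 0.045, 0.23, 0.017, -120.3, 0, 0.2, 0.06, 0.26, 0.017, -120.3, 0, 0.2, 0.06, 0.26, 0.017, -120.3, 0, 0.2],
)

```text
clock: 11.7
eef_pos: [594.3, 247.9, 166.4]
eef_rot: [3.141, 0.702, 1.578]
wrist_force: [-0.3, -0.7, -1.3]
finger_gap: 66.3
finger_force: 19.8
```

Run:
```python
from h import *
st()
im,d=snap('scene','s6'); a=cv2.resize(im[150:260,200:350,::-1],None,fx=4,fy=4,interpolation=cv2.INTER_CUBIC)
a2=cv2.resize(im[200:310,290:440,::-1],None,fx=4,fy=4,interpolation=cv2.INTER_CUBIC)
im,d=snap('top','t6'); b=cv2.resize(im[185:275,270:360,::-1],None,fx=4,fy=4,interpolation=cv2.INTER_CUBIC)
b=cv2.resize(b,(600,440));b2=cv2.resize(im[160:280,170:300,::-1],(600,440),interpolation=cv2.INTER_CUBIC)
cv2.imwrite('pics/s6c.png',cv2.resize(np.vstack([np.hstack([a,b]),np.hstack([a2,b2])]),(800,590)))
```

```text
11.7 [ 0.569  0.793  1.017 -0.586  1.725  0.588] [594.3 247.9 166.4] [3.141 0.702 1.578] [-0.3 -0.7 -1.3] 66.27517671134454 19.84316740759823
```

View pics/s6c.png

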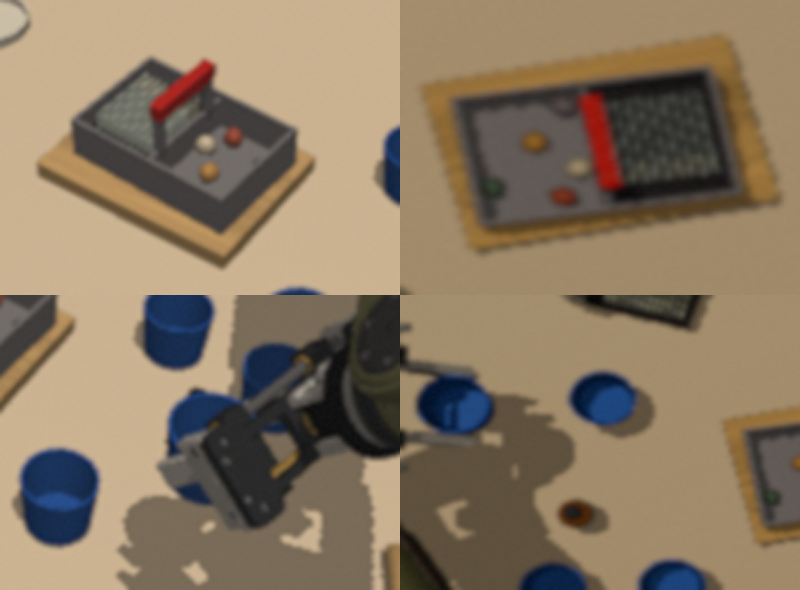

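All five pebbles are in the bay (top crop: ochre 535,142, cream 578,168, red 565,197, green 492,187, grey 563,103), and the cup is empty. I'll put it back where it stood.

Call:
jog_arm(
  plan=[0.01, 0.003, -0.03, 0, 0, 0, 0.02, 0.006, -0.065, 0, 0, 0, 0.026, 0.006, -0.1, 0, 0, 0, 0.026, 0.006, -0.12, 0, 0, 0, 0.026, 0.006, -0.132, 0, 0, 0, 0.026, 0.006, -0.137, 0, 0, 0, 0.026, 0.006, -0.139, 0, 0, 0, 0.026, 0.006, -0.141, 0, 0, 0, 0.026, 0.006, -0.141, 0, 0, 0],
)

```text
clock: 12.7
eef_pos: [619.7, 251.1, 26.8]
eef_rot: [-3.14, 0.701, 1.575]
wrist_force: [-0.1, -0.2, -0.6]
finger_gap: 65.9
finger_force: 19.8
```

Call:
jog_arm(
  plan=[0, 0, -0.001, 0, 0, 0, 0, 0, -0.002, 0, 0, 0, 0, 0, -0.002, 0, 0, 0],
)

```text
clock: 13.0
eef_pos: [619.5, 250.8, 23.9]
eef_rot: [-3.138, 0.702, 1.576]
wrist_force: [-0.1, -0.0, -1.2]
finger_gap: 66.1
finger_force: 19.8
```

Call:
jog_arm(
  plan=[0, 0, -0.001, 0, 0, 0, 0, 0, -0.002, 0, 0, 0, 0, 0, -0.002, 0, 0, 0],
)

```text
clock: 13.3
eef_pos: [619.6, 250.4, 22.6]
eef_rot: [-3.139, 0.703, 1.575]
wrist_force: [-2.0, -1.9, 5.2]
finger_gap: 66.0
finger_force: 19.5
```

Contact with the bench, so I'll release and back out.

Call:
jog_arm(
  plan=[0, 0, 0, 0, 0, 0, 0, 0, 0, 0, 0, 0, 0, 0, 0, 0, 0, 0, 0, 0, 0, 0, 0, 0, 0, 0, 0, 0, 0, 0, 0, 0, 0, 0, 0, 0, 0, 0.013, 0.015, 0, 0, 0, 0, 0.03, 0.036, 0, 0, 0, 0, 0.055, 0.066, 0, 0, 0, 0, 0.08, 0.096, 0, 0, 0, 0, 0.08, 0.14, 0, 0, 0, 0, 0.08, 0.17, 0, 0, 0, 0, 0.08, 0.17, 0, 0, 0],
  claw=0.094,
)

```text
clock: 14.6
eef_pos: [620.3, 331.6, 197.2]
eef_rot: [3.136, 0.698, 1.571]
wrist_force: [0.1, -0.2, 0.4]
finger_gap: 93.9
finger_force: 0.0
```

Run:
```python
from h import *
st()
im,d=snap('scene','s7'); P=cloud('scene',d); hsv=cv2.cvtColor(im,cv2.COLOR_RGB2HSV)
b=(d>0)&(hsv[...,0]>105)&(hsv[...,0]<130)&(hsv[...,1]>150)&(hsv[...,2]>30)
k,l,s,c=cv2.connectedComponentsWithStats(b.astype('uint8'))
for i in range(1,k):
    if s[i,4]<200: continue
    p=P[l==i]; q=p[(p[:,2]>50)&(p[:,2]<64)]
    if len(q)>8: print(c[i].round(),s[i,4],cv2.minEnclosingCircle(q[:,:2].astype('float32')),np.percentile(p[:,2],95))
r=((hsv[...,0]<8)|(hsv[...,0]>172))&(hsv[...,1]>180)&(hsv[...,2]>70)&(P[...,2]>100)&(P[...,2]<125)&(abs(P[...,0]-540)<60)
print(cv2.minAreaRect(P[r][:,:2].astype('float32')))
im,d=snap('top','t7'); P=cloud('top',d);cp=P[190:270,265:365].reshape(-1,3)
q=cp[(cp[:,2]>55)&(cp[:,2]<75)]; print(cv2.minAreaRect(q[:,:2].astype('float32')))
# tool down aligned: closing along caddy x (heading 99.6 or equiv)
for y in (189.6,9.6): print(y,rv(tool(0,y)))
```

```text
14.6 [ 0.639  0.979  0.62  -0.589  1.936  0.533] [620.3 331.6 197.2] [3.136 0.698 1.571] [ 0.1 -0.2  0.4] 93.90672422800984 0.0
[ 44. 113.] 325 ((779.20166015625, -882.9564819335938), 51.79051971435547) 65.80161949413548
[356. 211.] 570 ((392.2611083984375, 67.45220184326172), 34.901878356933594) 52.78216886244323
[393. 234.] 645 ((386.79833984375, 181.75201416015625), 34.18403625488281) 53.63106570227501
[311. 274.] 733 ((622.6163330078125, 136.6490936279297), 34.42474365234375) 53.59878698927375
[354. 308.] 840 ((623.1102294921875, 263.94927978515625), 33.48109436035156) 53.326848830497426
((540.6201782226562, -98.40338134765625), (80.10894012451172, 15.573347091674805), 12.970139503479004)
((538.9690551757812, -101.4140396118164), (120.427001953125, 180.39169311523438), 9.901930809020996)
189.6 [29.42 34.73 94.81]
9.6 [ 33.27 -28.18 -77.07]
```

Call:
jog_arm(
  plan=[0, 0, 0.02, 4, -3, -9, -0.005, -0.03, 0.033, 9, -7, -20, -0.015, -0.07, 0.033, 12, -10, -27, -0.022, -0.11, 0.033, 15, -13, -35, -0.03, -0.15, 0.033, 19, -16, -43, -0.037, -0.19, 0.033, 22, -18, -51, -0.045, -0.23, 0.033, 26, -22, -60, -0.052, -0.27, 0.033, 30, -25, -68, -0.06, -0.31, 0.033, 33.3, -28.2, -77.1, -0.067, -0.35, 0.033, 33.3, -28.2, -77.1, -0.073, -0.385, 0.033, 33.3, -28.2, -77.1, -0.078, -0.415, 0.033, 33.3, -28.2, -77.1, -0.08, -0.432, 0.033, 33.3, -28.2, -77.1, -0.08, -0.432, 0.033, 33.3, -28.2, -77.1, -0.08, -0.432, 0.033, 33.3, -28.2, -77.1],
)

```text
clock: 16.2
eef_pos: [539.1, -100.9, 223.8]
eef_rot: [-3.14, 0.002, 0.166]
wrist_force: [-0.3, 0.2, 0.3]
finger_gap: 93.9
finger_force: 0.0
```

Run:
```python
from h import *
st(); print(rv(tool(0,9.7)))
```

```text
16.2 [-2.520e-01  2.840e-01  1.498e+00  1.000e-03  1.361e+00  1.152e+00] [ 539.1 -100.9  223.8] [-3.14e+00  2.00e-03  1.66e-01] [-0.3  0.2  0.3] 93.91544345412196 0.0
[-0.08 -0.1   0.17]
```

Call:
jog_arm(
  plan=[0, 0, -0.04, 0, 0, 0, 0, 0, -0.08, 0, 0, 0, 0, 0, -0.11, 0, 0, 0, 0, 0, -0.128, 0, 0, 0, 0, 0, -0.136, 0, 0, 0, 0, 0, -0.136, 0, 0, 0, 0, 0, -0.136, 0, 0, 0],
)

```text
clock: 16.9
eef_pos: [540.0, -100.8, 89.8]
eef_rot: [-3.141, -0.001, 0.168]
wrist_force: [-0.5, -0.4, 0.6]
finger_gap: 93.9
finger_force: 0.0
```

Call:
jog_arm(
  plan=[0, 0, 0, 0, 0, 0, 0, 0, 0, 0, 0, 0, 0, 0, 0, 0, 0, 0, 0, 0, 0, 0, 0, 0, 0, 0, 0, 0, 0, 0, 0, 0, 0, 0, 0, 0, 0, 0, 0, 0, 0, 0, 0, 0, 0, 0, 0, 0, 0, 0, 0, 0, 0, 0, 0, 0, 0, 0, 0, 0, 0, 0, 0, 0, 0, 0, 0, 0, 0, 0, 0, 0],
  claw=0.004,
  force=15,
)

```text
clock: 18.1
eef_pos: [539.5, -101.1, 88.9]
eef_rot: [-3.141, -0.0, 0.167]
wrist_force: [0.2, 0.7, 1.1]
finger_gap: 13.4
finger_force: 15.0
```

Call:
jog_arm(
  plan=[0, 0, 0, 0, 0, 0, 0, 0, 0, 0, 0, 0, 0, 0, 0, 0, 0, 0],
  force=50,
)

```text
clock: 18.4
eef_pos: [539.5, -101.1, 88.9]
eef_rot: [-3.141, -0.0, 0.167]
wrist_force: [-0.0, 1.0, 0.4]
finger_gap: 13.9
finger_force: 50.0
```

Gripped (13.9 mm wide, as expected for the bar). I'll lift it slowly.

Call:
jog_arm(
  plan=[0, 0, 0.003, 0, 0, 0, 0, 0, 0.009, 0, 0, 0, 0, 0, 0.018, 0, 0, 0, 0, 0, 0.028, 0, 0, 0, 0, 0, 0.038, 0, 0, 0, 0, 0, 0.048, 0, 0, 0, 0, 0, 0.058, 0, 0, 0, 0, 0, 0.068, 0, 0, 0, 0, 0, 0.078, 0, 0, 0, 0, 0, 0.088, 0, 0, 0, 0, 0, 0.098, 0, 0, 0, 0, 0, 0.108, 0, 0, 0, 0, 0, 0.118, 0, 0, 0, 0, 0, 0.128, 0, 0, 0, 0, 0, 0.137, 0, 0, 0, 0, 0, 0.144, 0, 0, 0, 0, 0, 0.148, 0, 0, 0, 0, 0, 0.15, 0, 0, 0, 0, 0, 0.15, 0, 0, 0, 0, 0, 0.15, 0, 0, 0],
)

```text
clock: 20.4
eef_pos: [539.4, -101.2, 238.6]
eef_rot: [-3.141, 0.0, 0.167]
wrist_force: [-0.4, -0.2, -3.1]
finger_gap: 13.5
finger_force: 50.0
```

Call:
jog_arm(
  plan=[0, 0, 0, 0, 0, 0, 0, 0, 0, 0, 0, 0, 0, 0, 0, 0, 0, 0, 0, 0, 0, 0, 0, 0, 0, 0, 0, 0, 0, 0],
)

```text
clock: 20.9
eef_pos: [539.5, -101.2, 238.9]
eef_rot: [-3.141, -0.0, 0.167]
wrist_force: [-0.6, 0.9, -2.5]
finger_gap: 13.6
finger_force: 50.0
```

Run:
```python
from h import *
st()
im,d=snap('scene','s8'); cv2.imwrite('pics/s8c.png',cv2.resize(im[60:340,180:460,::-1],(590,590),interpolation=cv2.INTER_CUBIC))
P=cloud('scene',d); q=P[100:250,190:340].reshape(-1,3); q=q[(q[:,2]>205)&(q[:,2]<225)&(abs(q[:,0]-540)<90)&(abs(q[:,1]+100)<120)]
c=q.mean(0); q1=q-c
A=np.c_[q1[:,:2],np.ones(len(q))]; print(len(q),c,np.linalg.lstsq(A,q1[:,2],rcond=None)[0])
```

```text
20.9 [-2.520e-01  2.740e-01  1.476e+00  1.000e-03  1.392e+00  1.151e+00] [ 539.5 -101.2  238.9] [-3.141 -0.     0.167] [-0.6  0.9 -2.5] 13.560751523653034 49.99855399131775
1165 [ 549.44803398 -110.27254721  210.6158795 ] [1.08309532e-03 7.86003188e-03 4.58282846e-13]
```

View pics/s8c.png

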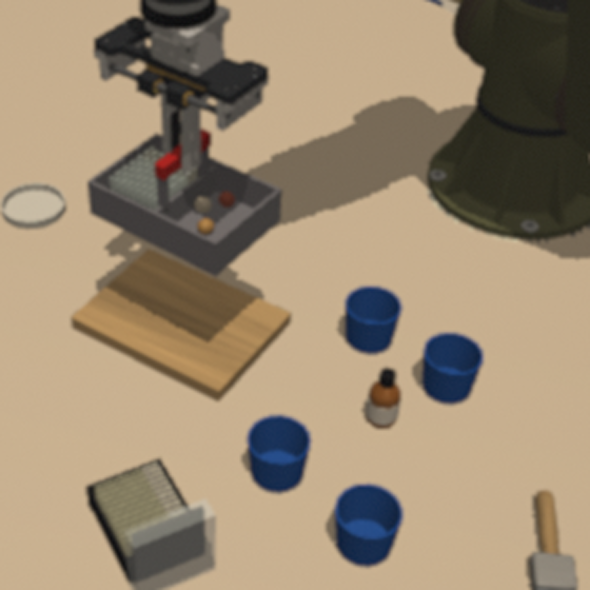

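The caddy is held level about 15 cm above the stand (crop 185,205), with the pebbles in the bay and the empty cup upright (crop 367,525).

```bash
python3 -c "
from h import *
print(manip.sign_off())"
```

```text
the job is handed in; nothing more can be done
None
```

The job is handed in, with no verdict shown: all five pebbles went into the caddy's empty bay, the empty cup is upright on the bench, and the caddy is held level about 15 cm above its stand.

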